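# Close the red specimen jar

### The job

Four specimen jars stand airing on the worktop with their lids ajar. The red one has aired enough: gently press its lid fully down with the fingertips, without lifting, tipping or shoving the jar, then draw back clear of it. The blue, yellow and green jars are still airing, so do not touch them and leave their lids ajar.

Things in the scene. Friction and masses are not known exactly. Their poses are not given: they have to be found in the camera images.
- red_jar: loose clear round specimen jar with a red push-on lid, 40 mm in diameter, standing upright on the worktop, about 0.2 kg; origin at the centre of its underside, z up. Wall shoulder at 62 mm, then a white neck with a black seal ring.
- red_lid_top (a point): centre of the flat top of the red lid (round, 43 mm across its ribs, 20 mm high). About 88 to 90 mm above the worktop while the lid is ajar, 82 mm when the lid is fully down.
- red_lid (a joint): how far the red lid has been pushed down on its jar, m: near 0 = ajar, standing 8 mm proud of the jar's shoulder (white neck and black ring show); 0.008 = fully home on the shoulder. A sliding fit: about 3 N of friction, stays where it is left, cannot come off.
- blue_jar: loose clear round specimen jar with a blue push-on lid, 40 mm in diameter, standing upright on the worktop, about 0.2 kg; origin at the centre of its underside, z up. Wall shoulder at 62 mm, then a white neck with a black seal ring.
- blue_lid_top (a point): centre of the flat top of the blue lid (round, 43 mm across its ribs, 20 mm high). About 88 to 90 mm above the worktop while the lid is ajar, 82 mm when the lid is fully down.
- blue_lid (a joint): how far the blue lid has been pushed down on its jar, m: near 0 = ajar, standing 8 mm proud of the jar's shoulder (white neck and black ring show); 0.008 = fully home on the shoulder. A sliding fit: about 3 N of friction, stays where it is left, cannot come off.
- yellow_jar: loose clear round specimen jar with a yellow push-on lid, 40 mm in diameter, standing upright on the worktop, about 0.2 kg; origin at the centre of its underside, z up. Wall shoulder at 62 mm, then a white neck with a black seal ring.
- yellow_lid_top (a point): centre of the flat top of the yellow lid (round, 43 mm across its ribs, 20 mm high). About 88 to 90 mm above the worktop while the lid is ajar, 82 mm when the lid is fully down.
- yellow_lid (a joint): how far the yellow lid has been pushed down on its jar, m: near 0 = ajar, standing 8 mm proud of the jar's shoulder (white neck and black ring show); 0.008 = fully home on the shoulder. A sliding fit: about 3 N of friction, stays where it is left, cannot come off.
- green_jar: loose clear round specimen jar with a green push-on lid, 40 mm in diameter, standing upright on the worktop, about 0.2 kg; origin at the centre of its underside, z up. Wall shoulder at 62 mm, then a white neck with a black seal ring.
- green_lid_top (a point): centre of the flat top of the green lid (round, 43 mm across its ribs, 20 mm high). About 88 to 90 mm above the worktop while the lid is ajar, 82 mm when the lid is fully down.
- green_lid (a joint): how far the green lid has been pushed down on its jar, m: near 0 = ajar, standing 8 mm proud of the jar's shoulder (white neck and black ring show); 0.008 = fully home on the shoulder. A sliding fit: about 3 N of friction, stays where it is left, cannot come off.
Mind the look-alikes: they are no part of the job. Leave any pink look-alike of the green_jar alone.

How it is judged:
By the outcome, as a careful person would: the job done as asked, in the order asked, and still so for the second after the job is handed in, with the robot touching nothing.
It also fails if it takes over 35 s, if anything falls off the work surface, if the arm or the gripper's body presses on something with over 40 N, if the wrist force passes 120 N, or if a joint passes its speed limit or range.

### The arm

A 6-joint arm with a two-finger parallel gripper is mounted at the origin on a cart in front of the work surface, level with it; the furniture and walls round the work are solid. World frame = base frame: x ahead of the robot, y to its left, z up, the work surface at z = 0. Lengths are in m, angles in rad, forces in N, time in s.
With the tool pointing down it reaches from about 0.35 to 0.775 m from the base axis. Payload 7.3 kg.
Tool frame: the origin (TCP) lies at the very end of the fingers, on their centre line; the grasp point (between the pads) lies 19 mm behind it; z points along the fingers, y is the line along which they close (so a half turn about z gives the same grasp; the last joint's range is limited). The gripper opens to 92 mm and grips with 3 to 60 N. Pads are 19 mm wide; open, the fingers measure 130 mm over their backs; the gripper's body (75 mm by 190 mm) begins 47 mm behind the grasp point.
Start: joints at [-1.488, 0.342, 1.524, -0, 1.275, -0.146], TCP at [0.119, -0.511, 0.227] pointing down, gripper open.
Joint ranges: [-2.53, 2.53], [-0.77, 2.02], [0.04, 2.7], [-1, 4.14], [0.28, 2.66], [-3.11, 3.11]. Speed limits (rad/s): [2.57, 2.57, 3.14, 3.14, 3.14, 3.14].

### API

Orientations are given as [roll, pitch, yaw] about the fixed x, y, z axes, in that order (R = Rz(yaw) Ry(pitch) Rx(roll)).
In Python, from cell import robot gives the robot as it stands. The module is installed in compiled form; this text tells all that it offers.
- The arm moves only by the tool arm_command, never from a script. Its argument "moves" is a list of rows, each a list of 3 entries, a list of its own where there are three numbers: the shift along the tool's x, y, z in m, then the turn, a rotation vector about the tool's x, y, z in rad, then the finger opening in m, from 0 to 0.0918. In form: [[[dx, dy, dz], [ax, ay, az], claw], ...]. A call has exactly 5 rows; each row is the pose to reach, as a shift and turn from the pose commanded when the call began, along the tool's axes at that moment; what a row does not reach only later rows make up. A row lasts 1/10 s, in which the tool goes at most 50 mm and 8.59 degrees, less where a joint would pass 70% of its speed; a pose out of reach is approached as far as the arm can. A call with a gripper value outside its range is refused whole. The fingers move at their own pace and stop on an object; "squeeze" is the grip in N (left out, the last holds). Time passes only in rows, so rows that repeat a pose let the fingers close, or fill a call up. It gives the time, the measured TCP pose, the force, the opening and the grip force at its end, in the units of the state.
- robot.observe(): the state, without advancing time (a new reading comes with each control period).
- robot.read_camera(name): name is "scene" or "top" or "wrist"; returns the picture (420x560x3 uint8, red, green, blue); there is no depth.
- robot.camera_model(name): a dict with "fx", "fy", "cx", "cy" (pixels), "R" (3x3) and "t" (3): a world point X has camera coordinates R X + t. Camera axes: x right, y down, z forward; pixel columns grow to the right and rows downward; lengths in m; the calibration is good to about 2 mm. A picture is of the moment at which its call begins: read the wrist's pose just before it. camera_model takes no time and is no camera call; for the wrist camera it gives the pose at the moment of the call.
- robot.hand_in(): hands the job in; it is judged then, once.
The state is a dict: "time": time; "qpos": joint angles; "qvel": joint speeds; "joint_efforts": joint torques, N m; "tool_pos": TCP position; "tool_rot": TCP orientation; "contact_force": force on the tool from outside, world axes, zero at the start; "torque": the same for the moment, N m; "opening": finger opening in m; "grip_force": force on a finger pad.
Only numpy, scipy, OpenCV 4.12 (cv2) and the standard library are available. Lean on these libraries where they do the work, as an engineer would, in place of code of your own. Each camera call takes 0.05 s, during which the arm holds its last target. There are 200 camera calls.

## Working session

There is one attempt and no reset: what is moved stays moved. The work goes in short steps, Python scripts to look and compute and a tool call to move; the robot and the scene stay as the last step left them, time stands still between calls to the robot, and variables do not carry over. Pictures are saved under pics/ and viewed, at most 10 in all, crops included, and the job is handed in when it is done.

Besides the shell and the picture viewer there is one more tool, called in YAML: its name, and indented under it one key for each argument. arm_command: Moves the arm, as the interface text tells. Its arguments: {"type":"object","properties":{"moves":{"type":"array"},"squeeze":{"type":"number"}},"required":["moves"]}

```bash
mkdir -p pics; python3 - <<'E'
from cell import robot
import cv2
for n in("scene","top"):
    cv2.imwrite(f"pics/{n}0.png",robot.read_camera(n)[:,:,::-1])
    m=robot.camera_model(n);print(n,m)
s=robot.observe();print(s["time"],s["tool_pos"],s["tool_rot"],s["opening"],s["contact_force"])
E
```

```text
scene {'fx': 527.7557223815189, 'fy': 527.7557223815189, 'cx': 275.83645901246257, 'cy': 213.41384519975108, 'R': array([[-0.46712356, -0.88418782, -0.00273535],
       [-0.68797188,  0.36540092, -0.62703816],
       [ 0.555419  , -0.29102245, -0.77898374]]), 't': array([0.34084043, 0.33891807, 0.67685785])}
top {'fx': 388.6225601788336, 'fy': 388.6225601788336, 'cx': 282.2108537150985, 'cy': 208.31486092225504, 'R': array([[ 0.02305244, -0.99960275, -0.01621476],
       [-0.99846008, -0.02220142, -0.05083868],
       [ 0.0504585 ,  0.01736175, -0.99857524]]), 't': array([0.1306436 , 0.48800019, 0.9242808 ])}
0.1 [ 0.11907393 -0.51094489  0.22610642] [-3.14019648e+00 -1.97939260e-04  2.28798269e-01] 0.09168749265120087 [-0.03316101 -0.20522487 -0.18572968]
```

View pics/top0.png

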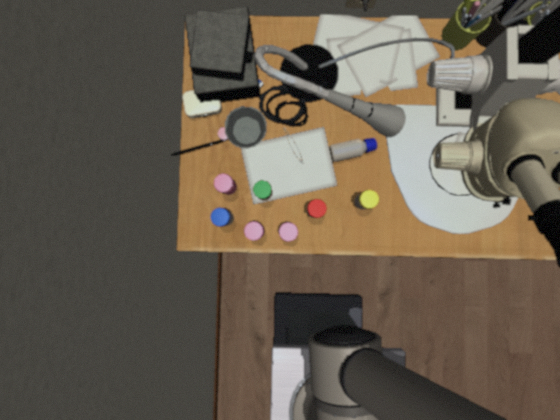

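View pics/scene0.png

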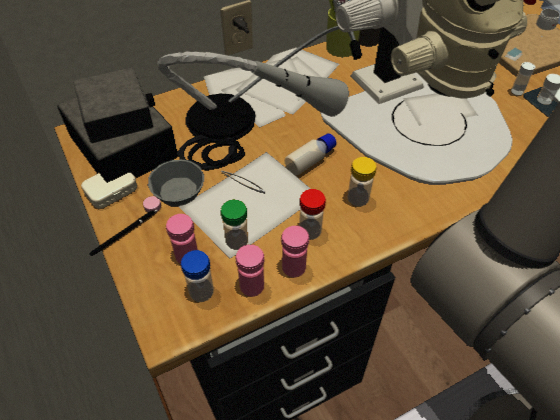

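```bash
cat >h.py <<'E'
import numpy as np,cv2
from scipy.optimize import least_squares
from cell import robot
def proj(m,X):
    c=np.atleast_2d(X)@np.array(m["R"]).T+m["t"]
    return np.c_[m["fx"]*c[:,0]/c[:,2]+m["cx"],m["fy"]*c[:,1]/c[:,2]+m["cy"]]
HUE={"red":((0,5),(173,180)),"blue":((108,128),),"yellow":((24,34),),"green":((50,80),),"pink":((155,172),)}
def blobs(im,col,mn=60):
    h=cv2.cvtColor(im,cv2.COLOR_RGB2HSV); k=sum(cv2.inRange(h,(a,110,50),(b,255,255)) for a,b in HUE[col])
    n,l,st,ce=cv2.connectedComponentsWithStats(k)
    return [(st[i,4],st[i,:4],ce[i]) for i in range(1,n) if st[i,4]>mn]
a=np.linspace(0,2*np.pi,60)
def lid(m,xy,zt,h=.02,r=.0215):
    P=np.vstack([np.c_[xy[0]+r*np.cos(a),xy[1]+r*np.sin(a),0*a+z] for z in(zt,zt-h)])
    hl=cv2.convexHull(proj(m,P).astype(np.float32)); M=cv2.moments(hl)
    return np.array([M["m10"],M["m01"]])/M["m00"],M["m00"],cv2.boundingRect(hl)
E
python3 - <<'E'
from h import *
ims={n:cv2.imread(f"pics/{n}0.png")[:,:,::-1].copy() for n in("scene","top")}
mo={n:robot.camera_model(n) for n in ims}
for c in HUE:
    for n in ims: print(c,n,[(int(x[0]),x[1].tolist(),x[2].round(1).tolist()) for x in blobs(ims[n],c)])
near={"red":((312,200),(317,208)),"blue":((196,265),(220,217)),"yellow":((364,168),(369,200)),"green":((234,211),(262,190))}
for c,g in near.items():
    o={n:min(blobs(ims[n],c),key=lambda b:np.hypot(*(b[2]-p))) for n,p in zip(ims,g)}
    f=lambda v,ns=("scene","top"):np.concatenate([lid(mo[n],v[:2],v[2] if len(v)>2 else .089)[0]-o[n][2] for n in ns])
    s=least_squares(f,[.45,0,.089]);print(c,"3d",s.x.round(4),s.fun.round(2),
      [least_squares(lambda v:f(v,(n,)),[.45,0]).x.round(4).tolist() for n in ims],[(round(lid(mo[n],s.x[:2],s.x[2])[1]),int(o[n][0])) for n in ims])
E
```

```text
red scene [(534, [300, 189, 26, 26], [312.1, 201.3]), (527, [166, 215, 32, 48], [182.0, 241.4]), (711, [281, 225, 28, 52], [294.1, 257.4]), (640, [238, 257, 26, 39], [251.4, 279.3])]
red top [(271, [307, 200, 19, 18], [316.2, 208.2])]
blue scene [(147, [320, 134, 16, 16], [328.7, 140.2]), (566, [181, 250, 29, 25], [194.7, 262.2])]
blue top [(116, [365, 139, 12, 13], [370.6, 144.2]), (262, [211, 208, 19, 18], [220.2, 216.6])]
yellow scene [(156, [327, 0, 10, 29], [331.2, 16.8]), (533, [326, 29, 25, 28], [338.5, 43.3]), (292, [353, 157, 23, 17], [363.7, 165.4])]
yellow top [(854, [442, 0, 50, 50], [462.9, 28.2]), (305, [359, 190, 20, 19], [368.5, 198.9])]
green scene [(407, [221, 200, 26, 21], [233.3, 209.5])]
green top [(213, [254, 181, 17, 17], [262.1, 189.3])]
pink scene [(326, [167, 214, 26, 21], [179.1, 223.5]), (350, [283, 226, 25, 21], [294.6, 236.1]), (357, [236, 245, 28, 23], [249.2, 254.4])]
pink top []
red 3d [0.4827 0.0638 0.0898] [-0.31  0.02  0.42  0.31] [[0.483, 0.0629], [0.4834, 0.0647]] [(621, 534), (305, 271)]
blue 3d [0.4599 0.2788 0.0925] [ 0.12  0.02 -0.17 -0.1 ] [[0.4623, 0.2785], [0.4597, 0.279]] [(769, 566), (319, 262)]
yellow 3d [ 0.5054 -0.0514  0.0966] [-0.4   0.3   0.54  0.41] [[0.5113, -0.0574], [0.5069, -0.0518]] [(566, 292), (333, 305)]
green 3d [0.5225 0.1862 0.0959] [ 0.01  0.   -0.01 -0.01] [[0.5278, 0.1842], [0.5232, 0.1866]] [(650, 407), (310, 213)]
```

arm_command:
  moves:
    - [[0.032,-0.032,0],[0,0,0],0]
    - [[0.064,-0.063,0],[0,0,0],0]
    - [[0.096,-0.095,0],[0,0,0],0]
    - [[0.128,-0.126,0],[0,0,0],0]
    - [[0.16,-0.158,0],[0,0,0],0]
  squeeze: 5

```text
time: 0.6
tool_pos: [0.2396, -0.3195, 0.2265]
tool_rot: [-3.141, -0.0, 0.228]
contact_force: [0.3, -0.6, -0.0]
opening: 0.0563
grip_force: 0.0
```

```bash
python3 - <<'E'
from h import *
t,s=[robot.camera_model(n) for n in("top","scene")]
def tri(p,q):
    f=lambda X:np.concatenate([proj(t,X)[0]-p,proj(s,X)[0]-q]); r=least_squares(f,[.6,0,.1]);return r.x.round(3),np.abs(r.fun).max().round(1)
print("lamp",tri((395,117),(333,92)),"eyepiece",tri((441,155),(400,57)),"other",tri((436,75),(343,12)))
E
```

```text
lamp (array([ 0.689, -0.104,  0.096]), np.float64(0.4)) eyepiece (array([ 0.582, -0.156,  0.223]), np.float64(0.7)) other (array([ 0.733, -0.142,  0.23 ]), np.float64(1.7))
```

arm_command:
  moves:
    - [[0.032,-0.032,0],[0,0,0],0]
    - [[0.064,-0.063,0],[0,0,0],0]
    - [[0.096,-0.095,0],[0,0,0],0]
    - [[0.128,-0.126,0],[0,0,0],0]
    - [[0.16,-0.158,0],[0,0,0],0]

```text
time: 1.1
tool_pos: [0.3596, -0.1293, 0.2267]
tool_rot: [3.141, -0.0, 0.229]
contact_force: [1.2, -1.1, -0.1]
opening: 0.0167
grip_force: 0.0
```

```bash
python3 - <<'E'
from h import *
s=robot.observe();p=np.array(s["tool_pos"]);y=s["tool_rot"][2]
d=np.array([.483,.064])-p[:2]
print(p,s["tool_rot"],s["opening"],d@[np.cos(y),np.sin(y)],d@[np.sin(y),-np.cos(y)])
E
```

```text
[ 0.35960496 -0.12926309  0.22669961] [ 3.14134449e+00 -6.37274025e-05  2.28533612e-01] 0.016721931560963504 0.16397038594371877 -0.1602830942268854
```

arm_command:
  moves:
    - [[0.034,-0.033,0],[0,0,0],0]
    - [[0.068,-0.066,0.01],[0,0,0],0]
    - [[0.102,-0.1,0.02],[0,0,0],0]
    - [[0.136,-0.133,0.03],[0,0,0],0]
    - [[0.164,-0.16,0.04],[0,0,0],0]

```text
time: 1.6
tool_pos: [0.4833, 0.0645, 0.186]
tool_rot: [-3.141, 0.0, 0.23]
contact_force: [1.2, -1.3, -0.2]
opening: 0.0004
grip_force: 0.0
```

arm_command:
  moves:
    - [[0,0,0.012],[0,0,0],0]
    - [[0,0,0.024],[0,0,0],0]
    - [[0,0,0.036],[0,0,0],0]
    - [[0,0,0.04],[0,0,0],0]
    - [[0,0,0.04],[0,0,0],0]

```text
time: 2.1
tool_pos: [0.4821, 0.062, 0.1461]
tool_rot: [-3.141, 0.002, 0.229]
contact_force: [-0.2, -0.8, 0.5]
opening: 0.0002
grip_force: 0.0
```

```bash
python3 - <<'E'
from h import *
o=[]
m=robot.camera_model("wrist");w=robot.read_camera("wrist");sc=robot.read_camera("scene");t=robot.read_camera("top")
s=robot.observe();print(s["time"],s["tool_pos"],s["tool_rot"],s["opening"],s["contact_force"])
print(blobs(w,"red"),proj(m,[.483,.064,.089]))
for n,im in(("scene",sc),("top",t)):print(n,[b for b in blobs(im,"red")],proj(robot.camera_model(n),s["tool_pos"]))
c=cv2.resize(sc[110:270,240:400],(0,0),fx=2.625,fy=2.625,interpolation=cv2.INTER_CUBIC)
cv2.imwrite("pics/c1.png",np.hstack([c,cv2.resize(w,(380,420*380//560)) if 0 else w[:,100:480]])[:,:,::-1])
E
```

```text
2.25 [0.48287165 0.06190796 0.14725697] [ 3.14124432e+00 -9.47769856e-04  2.28565930e-01] 0.0006556160158511938 [ 0.01752531  0.34813642 -0.43315694]
[(np.int32(2798), array([ 0, 46, 69, 59], dtype=int32), array([32.70157255, 77.70872051])), (np.int32(2799), array([243, 189,  60,  60], dtype=int32), array([272.09289032, 219.34012147])), (np.int32(2046), array([ 54, 193,  85,  65], dtype=int32), array([106.56744868, 219.19305963])), (np.int32(1895), array([146, 210,  73,  73], dtype=int32), array([188.51187335, 239.89023747]))] [[272.97813529 224.17365167]]
scene [(np.int32(535), array([300, 189,  25,  26], dtype=int32), array([312.10841121, 201.51588785])), (np.int32(466), array([168, 222,  30,  41], dtype=int32), array([182.97424893, 242.90987124])), (np.int32(887), array([281, 226,  28,  51], dtype=int32), array([293.15332582, 254.54114994])), (np.int32(655), array([236, 252,  29,  44], dtype=int32), array([251.19541985, 278.94045802]))] [[314.90758767 172.48467287]]
top [] [[319.73514749 206.86786647]]
```

View pics/c1.png

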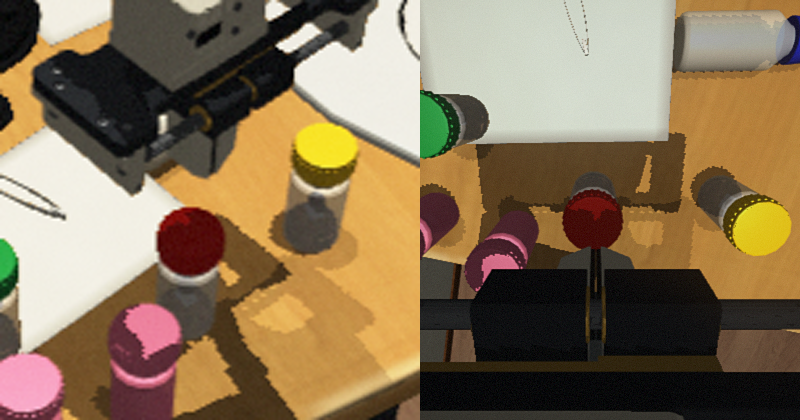

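The crops show the closed fingers above and in line with the red lid (wrist pixel about 272, 219). The red lid is ajar, with its white neck showing. I'll refine the position from the wrist view.

```bash
python3 - <<'E'
from h import *
m=robot.camera_model("wrist");P=[]
for z in(.088,.089,.090):
    r=least_squares(lambda v:lid(m,v,z)[0]-np.array([272.09,219.34])-.0,[.483,.064]);print(z,r.x.round(4),lid(m,r.x,z)[1:])
for i in range(3):
    robot.read_camera("top");P.append(robot.observe()["tool_pos"])
print(np.round(P,4))
E
```

```text
0.088 [0.4835 0.0645] (3162.547896990669, (241, 186, 62, 66))
0.089 [0.4839 0.0646] (3190.8292992393253, (241, 186, 62, 66))
0.09 [0.4842 0.0647] (3219.49170573405, (240, 186, 64, 66))
[[0.4829 0.0619 0.1473]
 [0.4829 0.0619 0.1473]
 [0.4828 0.0619 0.1472]]
```

arm_command:
  moves:
    - [[0.001,-0.002,0.012],[0,0,0],0]
    - [[0.001,-0.002,0.024],[0,0,0],0]
    - [[0.001,-0.002,0.036],[0,0,0],0]
    - [[0.001,-0.002,0.046],[0,0,0],0]
    - [[0.001,-0.002,0.05],[0,0,0],0]

```text
time: 2.9
tool_pos: [0.4823, 0.0643, 0.0953]
tool_rot: [-3.141, 0.002, 0.229]
contact_force: [0.5, -0.5, 0.3]
opening: 0.0002
grip_force: 0.0
```

arm_command:
  moves:
    - [[0,0,0.001],[0,0,0],0]
    - [[0,0,0.002],[0,0,0],0]
    - [[0,0,0.003],[0,0,0],0]
    - [[0,0,0.004],[0,0,0],0]
    - [[0,0,0.005],[0,0,0],0]

```text
time: 3.4
tool_pos: [0.4832, 0.0642, 0.0919]
tool_rot: [3.141, -0.001, 0.229]
contact_force: [-0.0, 0.5, 0.3]
opening: 0.0003
grip_force: 0.0
```

arm_command:
  moves:
    - [[0,0,0.001],[0,0,0],0]
    - [[0,0,0.002],[0,0,0],0]
    - [[0,0,0.003],[0,0,0],0]
    - [[0,0,0.004],[0,0,0],0]
    - [[0,0,0.004],[0,0,0],0]

```text
time: 3.9
tool_pos: [0.4831, 0.0642, 0.0877]
tool_rot: [3.141, -0.0, 0.229]
contact_force: [0.7, -0.6, 1.7]
opening: 0.0004
grip_force: 0.9
```

arm_command:
  moves:
    - [[0,0,0.001],[0,0,0],0]
    - [[0,0,0.002],[0,0,0],0]
    - [[0,0,0.003],[0,0,0],0]
    - [[0,0,0.004],[0,0,0],0]
    - [[0,0,0.004],[0,0,0],0]

```text
time: 4.4
tool_pos: [0.4831, 0.0642, 0.0835]
tool_rot: [3.141, 0.0, 0.229]
contact_force: [0.5, 0.4, 0.3]
opening: 0.0005
grip_force: 0.5
```

arm_command:
  moves:
    - [[0,0,0.0005],[0,0,0],0]
    - [[0,0,0.001],[0,0,0],0]
    - [[0,0,0.0015],[0,0,0],0]
    - [[0,0,0.0015],[0,0,0],0]
    - [[0,0,0.0015],[0,0,0],0]

```text
time: 4.9
tool_pos: [0.4831, 0.0642, 0.0823]
tool_rot: [3.141, -0.0, 0.229]
contact_force: [0.0, -0.3, 3.5]
opening: 0.0007
grip_force: 1.7
```

```bash
python3 - <<'E'
from h import *
sc=robot.read_camera("scene");w=robot.read_camera("wrist");s=robot.observe();print(s["time"],s["tool_pos"],s["contact_force"],s["torque"])
c=cv2.resize(sc[130:250,250:370],(420,420),interpolation=cv2.INTER_CUBIC)
cv2.imwrite("pics/c2.png",np.hstack([c,w[:,100:480]])[:,:,::-1])
E
```

```text
5.0 [0.48310084 0.06417268 0.08222921] [-0.00440858  0.26082004  3.51022347] [ 0.04271975  0.05262442 -0.01629895]
```

View pics/c2.png

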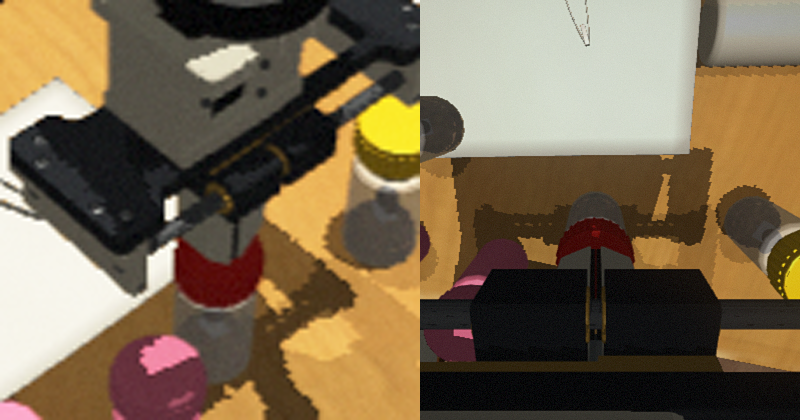

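The crops show the fingertips on the red lid (wrist about 275, 240) with the white neck gone, so the lid is almost home. I'll press a little further until the force rises.

arm_command:
  moves:
    - [[0,0,0.0003],[0,0,0],0]
    - [[0,0,0.0006],[0,0,0],0]
    - [[0,0,0.001],[0,0,0],0]
    - [[0,0,0.001],[0,0,0],0]
    - [[0,0,0.001],[0,0,0],0]

```text
time: 5.5
tool_pos: [0.4834, 0.0642, 0.0822]
tool_rot: [3.141, -0.001, 0.229]
contact_force: [-2.4, -0.6, 12.9]
opening: 0.0005
grip_force: 6.0
```

arm_command:
  moves:
    - [[0,0,-0.002],[0,0,0],0]
    - [[0,0,-0.006],[0,0,0],0]
    - [[0,0,-0.02],[0,0,0],0]
    - [[0,0,-0.05],[0,0,0],0]
    - [[0,0,-0.09],[0,0,0],0]

```text
time: 6.0
tool_pos: [0.4816, 0.0642, 0.1706]
tool_rot: [-3.14, 0.005, 0.229]
contact_force: [0.3, -0.4, -1.1]
opening: 0.0001
grip_force: 0.0
```

arm_command:
  moves:
    - [[-0.02,0.015,-0.03],[0,0,0],0]
    - [[-0.05,0.04,-0.04],[0,0,0],0]
    - [[-0.07,0.06,-0.04],[0,0,0],0]
    - [[-0.08,0.07,-0.04],[0,0,0],0]
    - [[-0.08,0.07,-0.04],[0,0,0],0]

```text
time: 6.5
tool_pos: [0.4201, -0.0232, 0.2113]
tool_rot: [3.141, 0.0, 0.227]
contact_force: [0.2, 0.3, -0.5]
opening: 0.0005
grip_force: 0.0
```

```bash
python3 - <<'E'
from h import *
sc=robot.read_camera("scene");s=robot.observe();print(s["time"],s["tool_pos"],s["contact_force"])
cv2.imwrite("pics/c3.png",cv2.resize(sc[130:310,150:390],(800,600),interpolation=cv2.INTER_CUBIC)[:,:,::-1])
m=robot.camera_model("scene");b=min(blobs(sc,"red"),key=lambda b:np.hypot(*(b[2]-[312,204])));print(b)
for z in(.082,.083,.0845,.089):print(z,least_squares(lambda v:lid(m,v,z)[0]-b[2],[.48,.06]).x.round(4))
E
```

```text
6.55 [ 0.42077662 -0.02246223  0.2112635 ] [ 1.01204686  0.96093358 -1.21365279]
(np.int32(525), array([300, 192,  25,  26], dtype=int32), array([311.75809524, 204.42857143]))
0.082 [0.4824 0.0635]
0.083 [0.4817 0.0639]
0.0845 [0.4806 0.0646]
0.089 [0.4775 0.0667]
```

View pics/c3.png

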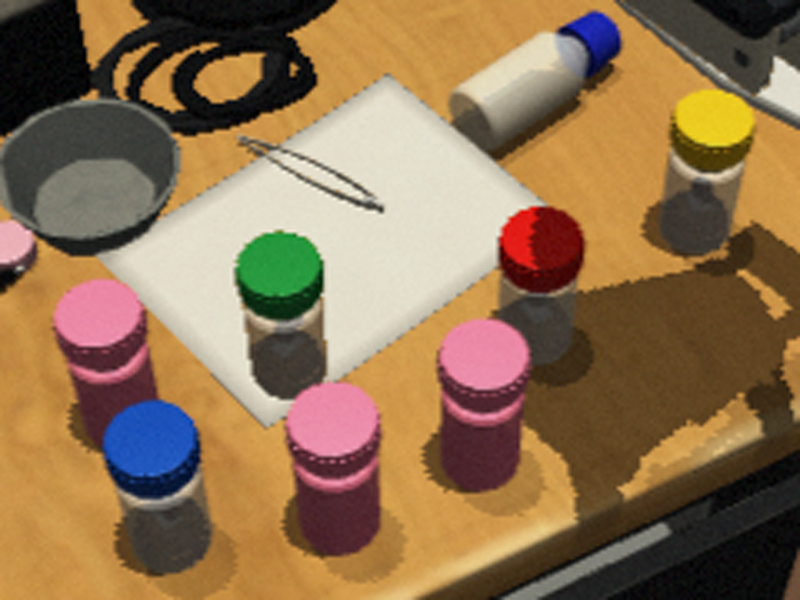

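The picture shows the red lid (crop 540, 250) down on the shoulder with its jar upright and unmoved. The other jars still show their white necks, and the hand is clear.

```bash
python3 -c "
from cell import robot
print(robot.hand_in())"
```

```text
the job is handed in; nothing more can be done
None
```

The red lid is pressed fully down: it stopped moving with its top at about 82 mm, under about 13 N of fingertip force. Its jar is still upright and in place, the other jars were not touched, the arm is clear, and the job was handed in at about 6.6 s.

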